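# Test the dispenser plungers and reject the blocked one

### The arm

A 6-joint arm with a two-finger parallel gripper is mounted at the origin on the work surface. World frame = base frame: x ahead of the robot, y to its left, z up, the work surface at z = 0. Lengths are in mm, angles in rad, forces in N, time in s.
With the tool pointing down it reaches from about 400 to 925 mm from the base axis. Payload 12.5 kg.
Tool frame: the origin (TCP) lies on the mounting face of the last link; the fingertips stand 190 mm ahead of it and the grasp point (between the pads) lies 171 mm ahead of it; x points along the fingers, y is the direction in which the jaws open and shut, and the axes are right-handed (so a half turn about x gives the same grasp; the last joint's range is limited). The gripper opens to 95 mm and grips with 3 to 60 N. Pads are 20 mm wide; open, the fingers measure 119 mm over their backs; the gripper's body (75 mm by 180 mm) begins 59 mm behind the grasp point.
Start: joints at [1.069, 0.491, 1.559, -0, 1.092, -0.106], TCP at [240.943, 576.69, 404.761] pointing down, gripper open.
Joint ranges: [-3.1, 3.1], [-0.84, 2.19], [0.05, 2.79], [-1.13, 4.28], [0.06, 2.93], [-2.69, 2.69]. Speed limits (rad/s): [2.22, 2.22, 2.79, 3.14, 3.14, 3.14].

### API

Orientations are given as [roll, pitch, yaw] about the fixed x, y, z axes, in that order (R = Rz(yaw) Ry(pitch) Rx(roll)).
In Python, from cell import env, eyes gives the robot as it stands. The module is installed in compiled form; this text tells all that it offers.
- The arm moves only by the tool jog_arm, never from a script. Its argument "deltas" is one flat list of numbers, 7 for each row, row after row: the shift along the tool's x, y, z in mm, then the turn, a rotation vector about the tool's x, y, z in rad, then the opening, from 0 (shut) to 1 (fully open). A call has 1 to 10 rows; each row shifts and turns the pose as measured when the row begins, along the tool's axes as they then stand; what a row does not reach is not made up. A row lasts 1/8 s, in which the tool goes at most 62.5 mm and 10.7 degrees, less where a joint would pass 70% of its speed; a pose out of reach is approached as far as the arm can. A call is refused whole if a number of a shift passes 62.5 or a number of a turn 0.188, either way. A call with a gripper value outside its range is refused whole. The fingers move at their own pace and stop on an object; the grip force is fixed at half the most. Time passes only in rows, so rows that do not move let the fingers close. It gives the time, the measured TCP pose, the force and the opening at its end, in the units of the state.
- env.state(): the state, without advancing time (a new reading comes with each control period).
- eyes.read_camera(name): name is "side" or "top"; returns a dict with "image" (384x512x3 uint8, red, green, blue), "fovy" (degrees; the focal length in pixels is half the picture's height over the tangent of half this angle, whatever the lens; pixels are square), "cx", "cy" (the principal point, pixels), "world_from_camera" (4x4, takes a point from camera to world coordinates). Camera axes: x right, y up, looking along -z (the intrinsics and any distortion apply to the point x, -y, -z); pixel columns grow to the right and rows downward; lengths in mm; the calibration is good to about 2 mm. A picture is of the moment at which its call begins. There is no depth.
- env.job_done(): hands the job in, once; it reports no verdict.
The state is a dict: "t": time; "joints": joint angles; "qvel": joint speeds; "tau": joint torques, N m; "eef_pos": TCP position; "tcp_rot": TCP orientation; "ft_force": force on the tool from outside, world axes, zero at the start; "moment": the same for the moment, N m; "opening": opening from 0.0 (shut) to 1.0 (fully open).
Only numpy, scipy, OpenCV 4.12 (cv2) and the standard library are available. Lean on these libraries where they do the work, as an engineer would, in place of code of your own. Each camera call takes 0.05 s, during which the arm holds its last target.

### The job

One of the three dispenser cartridges in the rack is blocked, and it can only be found by feel: push the plungers down gently, never harder than 20 N. Leave the two sound cartridges standing in their pockets with their plungers pushed fully home, and stand the one whose resistance rises part-way upright on the floor of the metal reject tray. Leave everything else on the bench where it is.

Things in the scene. Friction and masses are not known exactly. Their poses are not given: they have to be found in the camera images.
- rack: fixed plain grey rack block, 70 x 235 mm, 24 mm high, with three round pockets in a row along its y axis (at y = -75, 0, +75 mm from its centre), each 40 mm wide and 18 mm deep (pocket floor 6 mm above the bench); one dispenser cartridge stands in each pocket. Origin: centre of its underside, z up
- tray: fixed shallow open reject tray of bare metal, empty, 130 x 150 mm (x, y), 28 mm high, walls and floor 4 mm thick. Origin: centre of its underside, z up
- cart_a_mid (a point): one of three like dispenser cartridges: opaque white barrel, 36 mm diameter, 85 mm tall, flat foot, 160 g. Point on its axis, 62 mm above the foot, 23 mm below the rim: grip across the barrel here or up to 10 mm higher. z up along the axis. Stroke of its plunger_a: 24 mm straight down, pad's top 54 mm above this point when fully out, 30 mm when home (hard stop)
- plunger_a: plunger of cart_a: flat round thumb pad 26 mm wide, 5 mm thick, on a rod; 0 to 6 mm down at the start. Origin: centre of pad's top; z up. Friction holds it where left. Sound: steady 2 to 4 N, then a rubber cushion in the last 3 mm, 4 N per mm up to the hard stop; may creep back 2 mm. Blocked: the same 2 to 4 N for the first 10 mm of stroke, then 2 N more per mm, over 25 N before home; springs back
- cart_b_mid (a point): one of three like dispenser cartridges: opaque white barrel, 36 mm diameter, 85 mm tall, flat foot, 160 g. Point on its axis, 62 mm above the foot, 23 mm below the rim: grip across the barrel here or up to 10 mm higher. z up along the axis. Stroke of its plunger_b: 24 mm straight down, pad's top 54 mm above this point when fully out, 30 mm when home (hard stop)
- plunger_b: plunger of cart_b: flat round thumb pad 26 mm wide, 5 mm thick, on a rod; 0 to 6 mm down at the start. Origin: centre of pad's top; z up. Friction holds it where left. Sound: steady 2 to 4 N, then a rubber cushion in the last 3 mm, 4 N per mm up to the hard stop; may creep back 2 mm. Blocked: the same 2 to 4 N for the first 10 mm of stroke, then 2 N more per mm, over 25 N before home; springs back
- cart_c_mid (a point): one of three like dispenser cartridges: opaque white barrel, 36 mm diameter, 85 mm tall, flat foot, 160 g. Point on its axis, 62 mm above the foot, 23 mm below the rim: grip across the barrel here or up to 10 mm higher. z up along the axis. Stroke of its plunger_c: 24 mm straight down, pad's top 54 mm above this point when fully out, 30 mm when home (hard stop)
- plunger_c: plunger of cart_c: flat round thumb pad 26 mm wide, 5 mm thick, on a rod; 0 to 6 mm down at the start. Origin: centre of pad's top; z up. Friction holds it where left. Sound: steady 2 to 4 N, then a rubber cushion in the last 3 mm, 4 N per mm up to the hard stop; may creep back 2 mm. Blocked: the same 2 to 4 N for the first 10 mm of stroke, then 2 N more per mm, over 25 N before home; springs back
- flask_mid (a point): bystander: small closed conical glass flask, 64 mm wide at the foot, 88 mm tall; point at mid height
- amber_mid (a point): bystander: amber jar, 52 mm wide, 85 mm tall; point at mid height
- vial_mid (a point): bystander: glass vial, 24 mm wide, 45 mm tall, standing between rack and tray; point at mid height
- bulb_mid (a point): bystander: rubber pipette bulb standing on end, 52 mm wide, 70 mm tall; point 30 mm up
- spatula_mid (a point): bystander: slim steel lab spatula lying flat, 150 mm long, 5 mm thick; point near its middle
- stopper_mid (a point): bystander: cork stopper standing on its narrow end, 32 mm wide, 28 mm tall; point at mid height
- filterbox_mid (a point): bystander: closed cardboard box, 70 x 90 x 30 mm; point at its centre
Mind the look-alikes: they are no part of the job. Of the things that look like the tray, the smaller one is meant. What is shaped like the part that bears cart_c_mid but purple is not meant.

How it is judged (in metres and radians):
At the end, for the whole second after the job is handed in: One cartridge, the blocked one, stands upright (within 0.12 rad) and at rest on the tray's floor inside its walls; the other two stand in their own pockets (moved under 12 mm, upright within 0.12 rad), plungers at least 20 mm down the 24 mm stroke (((x of cart_a_mid in the frame of tray between -0.047 and 0.047 m and y of cart_a_mid in the frame of tray between -0.057 and 0.057 m and z of cart_a_mid in the frame of tray between 0.06 and 0.07 m and angle between each of cart_a_mid, cart_b_mid, cart_c_mid's own z axis and vertical below 0.12 rad and linear speed of plunger_a below 0.01 m/s and z of plunger_b in the frame of cart_b_mid below 0.034 m and distance of each of cart_b_mid, cart_c_mid from where it was at the start of the episode below 0.012 m and z of plunger_c in the frame of cart_c_mid below 0.034 m) or (x of cart_b_mid in the frame of tray between -0.047 and 0.047 m and y of cart_b_mid in the frame of tray between -0.057 and 0.057 m and z of cart_b_mid in the frame of tray between 0.06 and 0.07 m and angle between each of cart_b_mid, cart_a_mid, cart_c_mid's own z axis and vertical below 0.12 rad and linear speed of plunger_b below 0.01 m/s and z of plunger_a in the frame of cart_a_mid below 0.034 m and distance of each of cart_a_mid, cart_c_mid from where it was at the start of the episode below 0.012 m and z of plunger_c in the frame of cart_c_mid below 0.034 m) or (x of cart_c_mid in the frame of tray between -0.047 and 0.047 m and y of cart_c_mid in the frame of tray between -0.057 and 0.057 m and z of cart_c_mid in the frame of tray between 0.06 and 0.07 m and angle between each of cart_c_mid, cart_a_mid, cart_b_mid's own z axis and vertical below 0.12 rad and linear speed of plunger_c below 0.01 m/s and z of plunger_a in the frame of cart_a_mid below 0.034 m and distance of each of cart_a_mid, cart_b_mid from where it was at the start of the episode below 0.012 m and z of plunger_b in the frame of cart_b_mid below 0.034 m))); the robot touches nothing.
It fails at once if a plunger is pressed with more than 20 N (contact force between any of plunger_a, plunger_b, plunger_c and the fingers above 20 N or contact force between any of plunger_a, plunger_b, plunger_c and the arm above 20 N).
It fails at once if a bystander is moved by more than 30 mm or knocked over (distance of any of flask_mid, amber_mid, vial_mid, bulb_mid, spatula_mid, stopper_mid, filterbox_mid from where it was at the start of the episode above 0.03 m).
It also fails if it takes over 72 s, if anything falls off the work surface, if the arm or the gripper's body presses on something with over 40 N, if the wrist force passes 120 N, or if a joint passes its speed limit or range.

## Working session

There is one attempt and no reset: what is moved stays moved. The work goes in short steps, Python scripts to look and compute and a tool call to move; the robot and the scene stay as the last step left them, time stands still between calls to the robot, and variables do not carry over. Pictures are saved under pics/ and viewed, and the job is handed in when it is done.

Besides the shell and the picture viewer there is one more tool, called after "Emit:" by a JSON object that holds its "op" and its "data". jog_arm: Moves the arm, as the interface text tells. Its arguments: {"type":"object","properties":{"deltas":{"type":"array","items":{"type":"number"}}},"required":["deltas"]}

```bash
ls; mkdir -p pics; python3 - <<'E'
from cell import env, eyes
import cv2,numpy as np,pickle
s=env.state()
for k,v in s.items(): print(k,np.round(v,3))
for n in ("side","top"):
    r=eyes.read_camera(n); pickle.dump(r,open(f"{n}0.pkl","wb"))
    print(n,{k:(np.round(v,3).tolist()) for k,v in r.items() if k!="image"})
    cv2.imwrite(f"pics/{n}0.png",cv2.resize(r["image"][:,:,::-1],(800,600),interpolation=cv2.INTER_CUBIC))
E
```

```text
pics
t 0.0
joints [ 1.069  0.492  1.559 -0.     1.092 -0.106]
qvel [ 0.     0.002  0.001 -0.001  0.001  0.   ]
tau [-4.0000e-03 -6.1264e+01 -2.5819e+01  6.9000e-02  4.8000e-02 -0.0000e+00]
eef_pos [240.931 576.669 404.132]
tcp_rot [-1.662  1.57  -2.058]
ft_force [-0.002  0.607  0.275]
moment [-0.049 -0.023 -0.005]
opening 0.999
side {'fovy': 49.037, 'cx': 250.567, 'cy': 187.599, 'world_from_camera': [[0.913, 0.251, -0.322, 149.22], [-0.408, 0.559, -0.721, -915.998], [-0.001, 0.79, 0.613, 828.679], [0.0, 0.0, 0.0, 1.0]]}
top {'fovy': 51.4, 'cx': 255.92, 'cy': 196.423, 'world_from_camera': [[0.027, 0.998, -0.063, 440.682], [-1.0, 0.026, -0.007, -63.138], [-0.006, 0.064, 0.998, 1248.5], [0.0, 0.0, 0.0, 1.0]]}
```

View pics/side0.png

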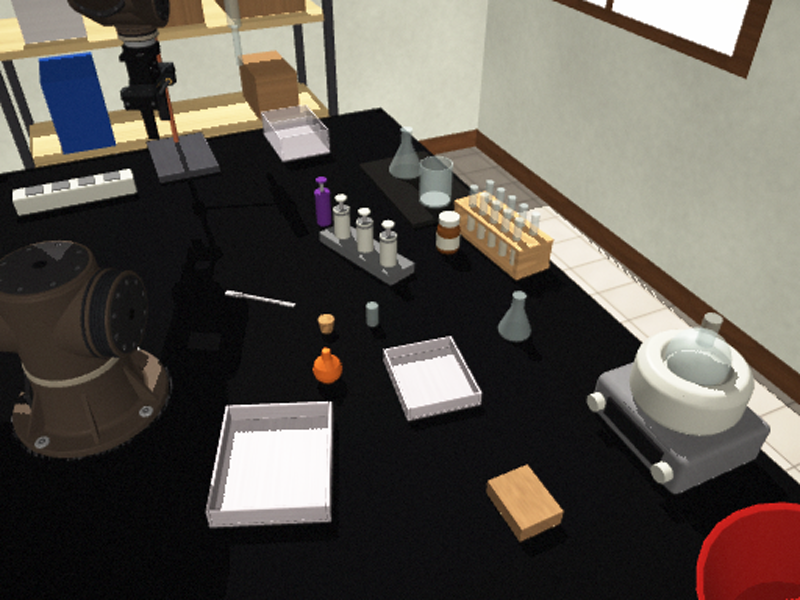

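View pics/top0.png

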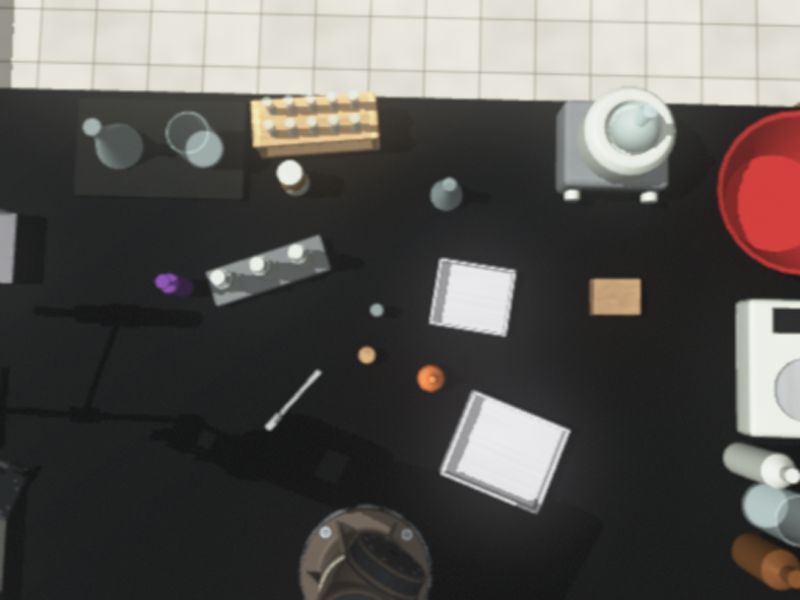

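Side view: rack with three white cartridges around (365,240) and the small tray at (432,377). The purple look-alike is at (322,202), and the bigger tray at (272,463) is not meant. Top view: rack at (268,270), small tray at (473,297), purple bottle at (170,283). Next I crop closer.

```bash
python3 - <<'E'
import cv2,pickle
def crop(n,x0,y0,w,h,k):
    im=pickle.load(open(f"{n}0.pkl","rb"))["image"][y0:y0+h,x0:x0+w,::-1]
    cv2.imwrite(f"pics/{n}c_{x0}.png",cv2.resize(im,None,fx=k,fy=k,interpolation=cv2.INTER_CUBIC))
crop("side",195,105,80,80,7)
crop("top",95,140,125,65,6)
crop("side",240,210,75,65,8)
crop("top",265,155,75,65,8)
E
```

```text
(no output)
```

View pics/sidec_195.png

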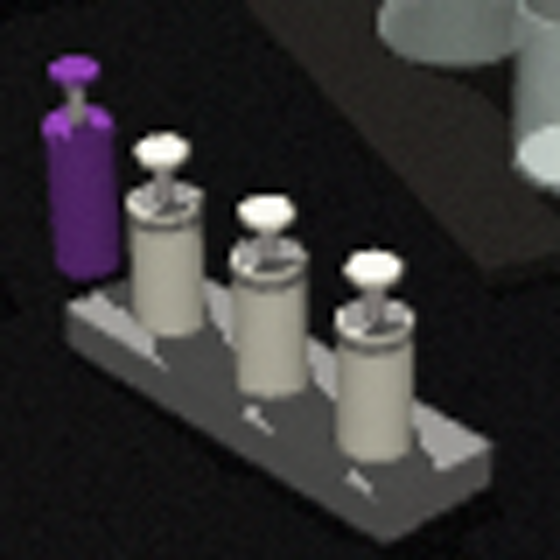

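View pics/topc_95.png

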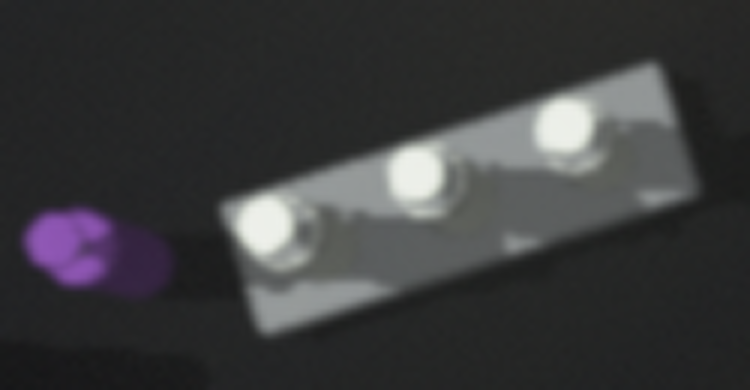

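View pics/topc_265.png

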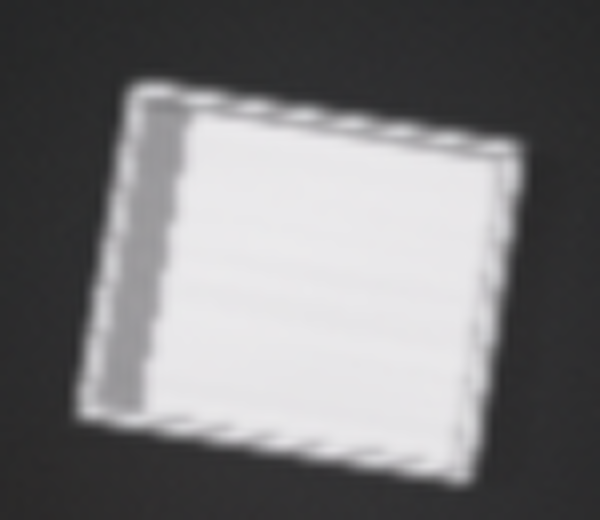

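View pics/sidec_240.png

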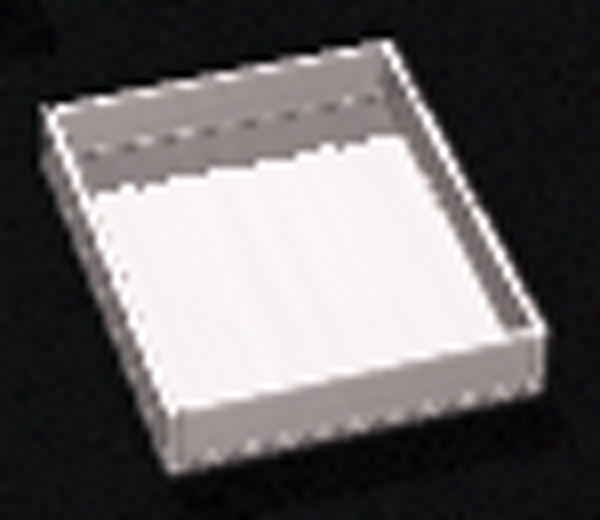

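Close crops show rack top corners (top crop) at about (220,205), (658,62), (698,190), (265,335). The pads in that crop are at (266,226), (416,174), (564,127). In the side crop they are at (162,150), (266,212), (373,268). The tray rim corners are clear. The three white cartridges in the grey rack are the ones meant; the purple one is not.

```bash
cat > h.py <<'E'
import numpy as np,pickle,cv2
from scipy.optimize import least_squares
C={n:pickle.load(open(f"{n}0.pkl","rb")) for n in("side","top")}
def proj(n,P):
    c=C[n];T=np.array(c["world_from_camera"]);f=192/np.tan(np.radians(c["fovy"])/2)
    p=(np.atleast_2d(P)-T[:3,3])@T[:3,:3]
    return np.c_[c["cx"]+f*p[:,0]/-p[:,2], c["cy"]-f*p[:,1]/-p[:,2]]
def ray(n,uv):
    c=C[n];T=np.array(c["world_from_camera"]);f=192/np.tan(np.radians(c["fovy"])/2)
    d=T[:3,:3]@np.array([(uv[0]-c["cx"])/f,-(uv[1]-c["cy"])/f,-1]);return T[:3,3],d
def atz(n,uv,z):
    o,d=ray(n,uv);return o+d*(z-o[2])/d[2]
def tri(us,ut):
    A=[];b=[]
    for n,u in(("side",us),("top",ut)):
        o,d=ray(n,u);d=d/np.linalg.norm(d);M=np.eye(3)-np.outer(d,d);A.append(M);b.append(M@o)
    A=np.vstack(A);b=np.hstack(b);x=np.linalg.lstsq(A,b,rcond=None)[0];return x,np.linalg.norm(A@x-b)
def un(p,x0,y0,k): p=np.atleast_2d(p).astype(float);return (p+.5)/k-.5+[x0,y0]
E
python3 - <<'E'
from h import *
np.set_printoptions(precision=1,suppress=True)
rt=un([(220,205),(658,62),(698,190),(265,335)],95,140,6)
R=np.array([atz("top",u,24) for u in rt]);print("rack top",R[:,:2],R.mean(0))
print([np.linalg.norm(R[i]-R[(i+1)%4]) for i in range(4)])
v=(R[0]+R[3]-R[1]-R[2])/2;print("yaw(y axis dir)",np.arctan2(v[1],v[0]))
rs=un([(67,305),(490,448)],195,105,7);print("side corners",[atz("side",u,24) for u in rs])
tt=un([(132,84),(522,142),(472,484),(80,416)],265,155,8)
T=np.array([atz("top",u,28) for u in tt]);print("tray",T[:,:2],T.mean(0),[np.linalg.norm(T[i]-T[(i+1)%4]) for i in range(4)])
e=(T[0]+T[3]-T[1]-T[2])/2;print("tray y dir",np.arctan2(e[1],e[0]))
ts=un([(45,105),(388,42),(545,330),(178,410)],240,210,8)
S=np.array([atz("side",u,28) for u in ts]);print("tray side",S[:,:2],S.mean(0))
ps=un([(162,150),(266,212),(373,268)],195,105,7);pt=un([(266,226),(416,174),(564,127)],95,140,6)
for a,b in zip(ps,pt): print("pad",*tri(a,b))
def both(z,**k):
    for n,uv in k.items(): print(n,atz(n,np.array(uv)*.64,z))
print("flask");both(88,top=(449,184),side=(519,296))
print("amber");both(85,top=(290,175),side=(450,218))
print("vial");both(45,top=(376,310),side=(372,306))
print("purple top");both(122,top=(165,283),side=(321,181))
print("stop/bulb");both(28,top=(366,355));both(70,top=(431,376))
print("testtube rack");both(90,top=(252,105));both(90,top=(378,150))
E
```

```text
rack top [[578.5 333.3]
 [658.6 110.1]
 [592.7  87.2]
 [512.  307.1]] [585.4 209.4  24. ]
[np.float64(237.20278006858985), np.float64(69.85425049663141), np.float64(234.23444809769407), np.float64(71.483896421974)]
yaw(y axis dir) 1.9189840930451558
side corners [array([514.9, 306.9,  24. ]), array([656.2, 105.9,  24. ])]
tray [[ 617.  -128.8]
 [ 598.4 -279.1]
 [ 466.6 -262. ]
 [ 488.6 -111.8]] [ 542.7 -195.4   28. ] [np.float64(151.41015259060876), np.float64(132.89773596230117), np.float64(151.74825341445157), np.float64(129.47715865169457)]
tray y dir 1.4366839569134524
tray side [[ 490.6 -113.9]
 [ 615.9 -133.7]
 [ 595.9 -279.1]
 [ 472.3 -261.7]] [ 543.7 -197.1   28. ]
pad [559.8 280.6 116.4] 1.7788010129034846
pad [586.5 211.2 112.6] 1.0394110444743392
pad [610.7 140.7 115.3] 1.1357874101465093
flask
top [ 749.3 -140.9   88. ]
side [ 747.2 -147.4   88. ]
amber
top [759.8 160.8  85. ]
side [763.5 149.4  85. ]
vial
top [509.9  -8.1  45. ]
side [510.9 -14.9  45. ]
purple top
top [544.5 373.7 122. ]
side [543.6 355.7 122. ]
stop/bulb
top [422.4   9.6  28. ]
top [ 386.9 -116.3   70. ]
testtube rack
top [891.9 237.4  90. ]
top [810.7  -5.1  90. ]
```

```bash
cat >> h.py <<'E'
from scipy.spatial.transform import Rotation as Ro
def go(goal,jaw=0.348):
    from cell import env
    s=env.state();R=Ro.from_euler("xyz",s["tcp_rot"]).as_matrix();p=np.array(s["eef_pos"])
    d=np.array(goal)-p
    a=np.arctan2(R[1,1],R[0,1]); da=(jaw-a+np.pi/2)%np.pi-np.pi/2   # world yaw change
    tilt=np.cross(R[:,0],[0,0,-1]) # world rotvec to upright
    np.set_printoptions(precision=3,suppress=True)
    print("p",p,"dworld",d,"tool",R.T@d,"jaw",a,"turn about tool x:",-da,"tilt fix tool",R.T@tilt,"J6",s["joints"][5],"F",s["ft_force"],"t",s["t"])
    print(R)
E
python3 -c "
from h import *
go([560,280,345])"
```

```text
p [240.926 576.656 404.233] dworld [ 319.074 -296.656  -59.233] tool [  59.345 -150.632  408.791] jaw 1.17496375764199 turn about tool x: 0.82696375764199 tilt fix tool [ 0.    -0.     0.001] J6 -0.10555470709790302 F [ 0.217 -0.1    0.347] t 0.1
[[-0.     0.386  0.923]
 [-0.001  0.923 -0.386]
 [-1.    -0.001 -0.   ]]
```

Emit:
{"op": "jog_arm", "data": {"deltas": [0,-15,41,0,0,0,0,0,-15,41,0,0,0,0,0,-15,41,0,0,0,0,0,-15,41,0,0,0,0,0,-15,41,0,0,0,0,0,-15,41,0,0,0,0,0,-15,41,0,0,0,0,0,-15,41,0,0,0,0,0,-15,41,0,0,0,0,0,-15,40,0,0,0,0]}}

```text
t: 1.35
eef_pos: [568.6, 273.4, 401.0]
tcp_rot: [-2.072, 1.564, -2.463]
ft_force: [-0.9, 0.5, 1.0]
opening: 0.021
```

Emit:
{"op": "jog_arm", "data": {"deltas": [0,0,0,0.165,0,0,0,0,0,0,0.165,0,0,0,0,0,0,0.165,0,0,0,0,0,0,0.165,0,0,0,0,0,0,0.165,0,0,0,0,0,0,0,0,0,0]}}

```text
t: 2.1
eef_pos: [571.1, 270.1, 398.2]
tcp_rot: [-1.344, 1.56, -2.589]
ft_force: [-0.4, -0.1, -0.1]
opening: 0.006
```

```bash
python3 -c "
from h import *
go([560,280,345])"
```

```text
p [571.054 270.126 398.177] dworld [-11.054   9.874 -53.177] tool [ 53.221  -6.738 -13.026] jaw 0.32603485696843537 turn about tool x: -0.021965143031564605 tilt fix tool [0.    0.002 0.011] J6 0.012803147078115116 F [-0.394 -0.068 -0.074] t 2.1
[[-0.009  0.947  0.32 ]
 [-0.006  0.32  -0.947]
 [-1.    -0.011  0.002]]
```

Emit:
{"op": "jog_arm", "data": {"deltas": [30,-3.5,-6.5,-0.02,0.002,0.011,0,30,-3,-6.5,0,0,0,0,10,0,0,0,0,0,0,0,0,0,0,0,0,0]}}

```text
t: 2.6
eef_pos: [560.5, 280.2, 327.0]
tcp_rot: [1.243, 1.569, 0.033]
ft_force: [-0.6, 0.5, 0.0]
opening: 0.003
```

```bash
python3 - <<'E'
from h import *
from cell import eyes
go([560,280,317])
for n,(x0,y0) in (("side",(195,95)),("top",(90,140))):
    r=eyes.read_camera(n); im=r["image"][y0:y0+80,x0:x0+80,::-1]
    cv2.imwrite(f"pics/{n}1.png",cv2.resize(im,None,fx=7,fy=7,interpolation=cv2.INTER_CUBIC))
go([560,280,317])
E
```

```text
p [560.51  280.156 326.968] dworld [-0.51  -0.156 -9.968] tool [ 9.967 -0.547 -0.039] jaw 0.36080242224536063 turn about tool x: 0.012802422245360656 tilt fix tool [ 0.     0.001 -0.001] J6 -0.0022198363978605216 F [-0.641  0.459  0.047] t 2.6
[[ 0.002  0.936  0.353]
 [ 0.     0.353 -0.936]
 [-1.     0.001  0.001]]
p [560.567 280.167 327.872] dworld [ -0.567  -0.167 -10.872] tool [10.87  -0.623 -0.048] jaw 0.3598374146338517 turn about tool x: 0.011837414633851795 tilt fix tool [-0.     0.    -0.003] J6 -0.0012999700715338525 F [-0.359  0.374 -0.619] t 2.7
[[ 0.003  0.936  0.352]
 [ 0.001  0.352 -0.936]
 [-1.     0.003  0.   ]]
```

View pics/side1.png

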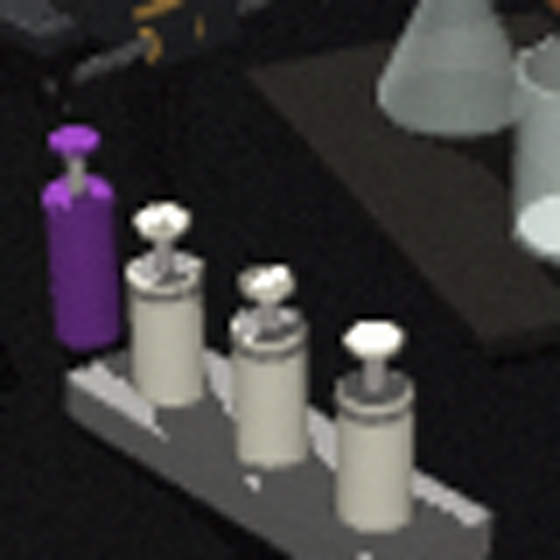

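View pics/top1.png

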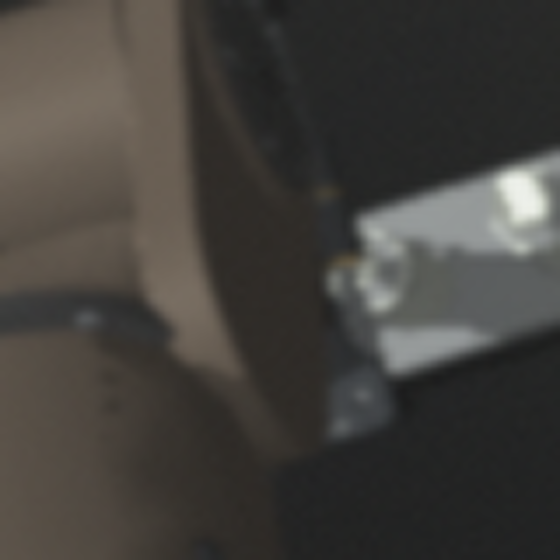

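```bash
python3 - <<'E'
from h import *
from cell import eyes
print(proj("side",[[560.5,280,137]])/.64,proj("top",[[560.5,280,137]])/.64)
for n in ("side","top"):
    r=eyes.read_camera(n)
    print(np.abs(np.array(r["world_from_camera"])-np.array(C[n]["world_from_camera"])).max())
    cv2.imwrite(f"pics/{n}2.png",cv2.resize(r["image"][:,:,::-1],(800,600),interpolation=cv2.INTER_CUBIC))
E
```

```text
[[339.5384233  188.54859542]] [[214.2498326 274.6362169]]
0.0
0.0
```

View pics/side2.png

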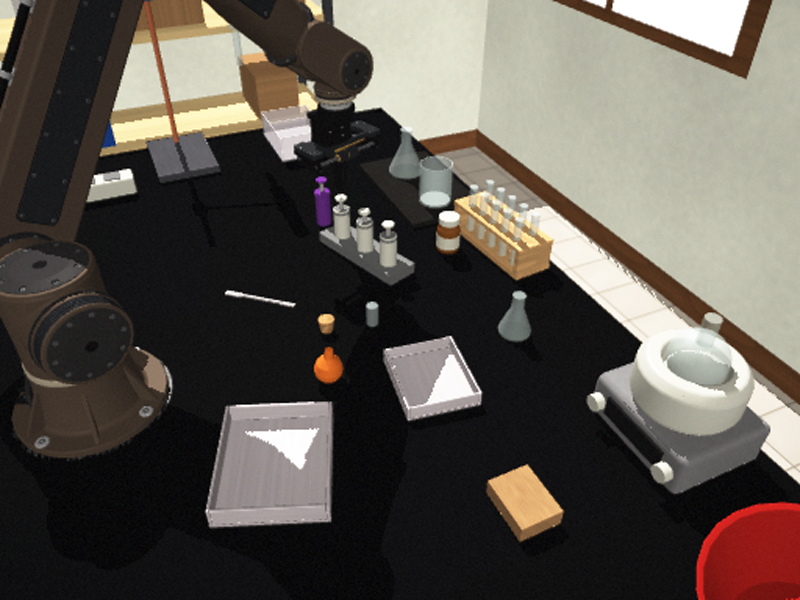

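View pics/top2.png

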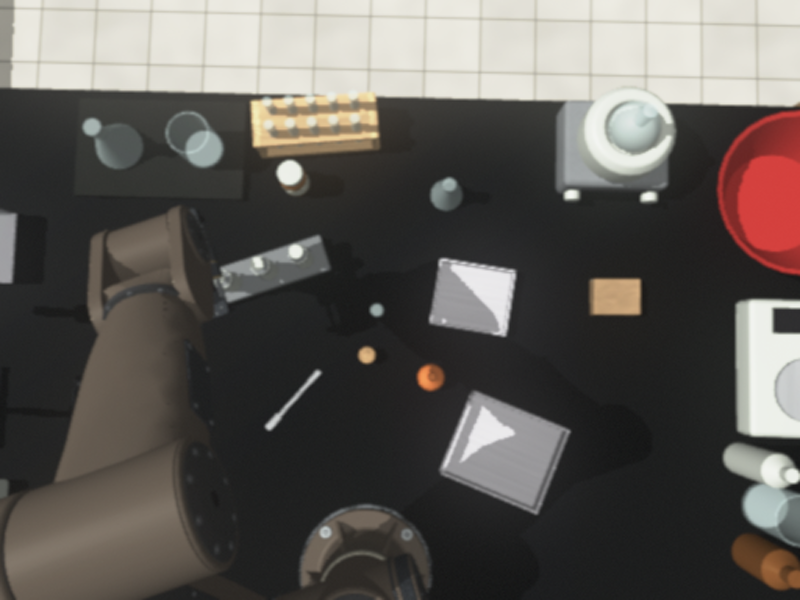

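```bash
python3 - <<'E'
from h import *
print(proj("side",[[560.5,280,137],[560.5,280,215],[560.5,280,327],[545,360,120]])/.64)
im=cv2.imread("pics/side2.png")[100:260,260:420]
im=np.clip(255*(im/255.)**.35,0,255).astype("uint8")
cv2.imwrite("pics/side2b.png",cv2.resize(im,None,fx=3.6,fy=3.6))
E
```

```text
[[339.5384233  188.54859542]
 [337.69432799 155.34927691]
 [334.80967584 103.41677358]
 [320.99248021 180.83414276]]
```

View pics/side2b.png

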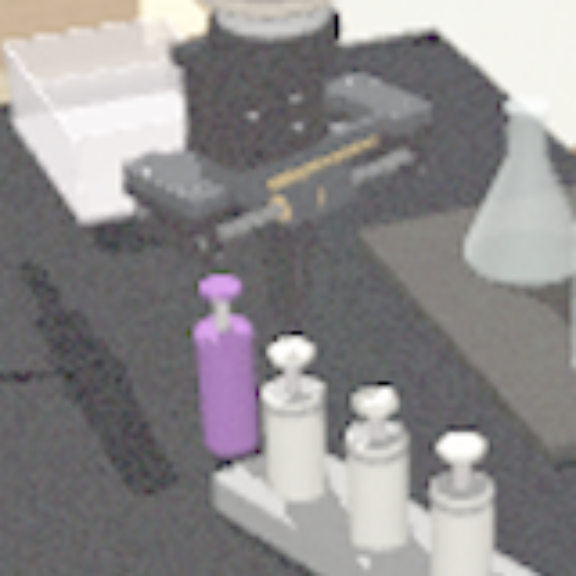

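The finger (dark, boosted crop at (290,300)) ends just above the left pad. I start the gentle press.

Emit:
{"op": "jog_arm", "data": {"deltas": [4,-0.5,0,0,0,0,0,3,0,0,0,0,0,0,3,0,0,0,0,0,0,2,0,0,0,0,0,0]}}

```text
t: 3.3
eef_pos: [560.2, 279.8, 316.7]
tcp_rot: [1.491, 1.565, 0.28]
ft_force: [0.7, -0.1, 0.1]
opening: 0.002
```

Emit:
{"op": "jog_arm", "data": {"deltas": [2,0,0,0,0,0,0]}}

```text
t: 3.42
eef_pos: [560.3, 279.8, 314.5]
tcp_rot: [1.488, 1.565, 0.277]
ft_force: [0.6, -0.2, -0.4]
opening: 0.007
```

Emit:
{"op": "jog_arm", "data": {"deltas": [2,0,0,0,0,0,0]}}

```text
t: 3.55
eef_pos: [560.3, 279.8, 312.3]
tcp_rot: [1.487, 1.565, 0.276]
ft_force: [0.3, 0.1, 0.3]
opening: 0.004
```

Emit:
{"op": "jog_arm", "data": {"deltas": [2,0,0,0,0,0,0]}}

```text
t: 3.68
eef_pos: [560.3, 279.8, 310.1]
tcp_rot: [1.487, 1.565, 0.276]
ft_force: [0.3, -0.5, 0.1]
opening: 0.004
```

Emit:
{"op": "jog_arm", "data": {"deltas": [2,0,0,0,0,0,0]}}

```text
t: 3.8
eef_pos: [560.4, 279.9, 308.3]
tcp_rot: [1.497, 1.565, 0.285]
ft_force: [-0.8, -1.0, 3.9]
opening: 0.004
```

Emit:
{"op": "jog_arm", "data": {"deltas": [2,0,0,0,0,0,0]}}

```text
t: 3.92
eef_pos: [560.4, 279.9, 306.5]
tcp_rot: [1.498, 1.564, 0.286]
ft_force: [-1.2, 0.0, 2.5]
opening: 0.004
```

Emit:
{"op": "jog_arm", "data": {"deltas": [2,0,0,0,0,0,0]}}

```text
t: 4.05
eef_pos: [560.4, 279.9, 304.5]
tcp_rot: [1.501, 1.564, 0.29]
ft_force: [-1.0, 0.1, 3.5]
opening: 0.005
```

Emit:
{"op": "jog_arm", "data": {"deltas": [2,0,0,0,0,0,0]}}

```text
t: 4.18
eef_pos: [560.5, 279.9, 302.5]
tcp_rot: [1.506, 1.564, 0.294]
ft_force: [-1.2, -0.2, 4.0]
opening: 0.005
```

Emit:
{"op": "jog_arm", "data": {"deltas": [2,0,0,0,0,0,0]}}

```text
t: 4.3
eef_pos: [560.5, 279.9, 300.4]
tcp_rot: [1.505, 1.564, 0.294]
ft_force: [-0.0, 1.0, 3.7]
opening: 0.006
```

Emit:
{"op": "jog_arm", "data": {"deltas": [1.5,0,0,0,0,0,0]}}

```text
t: 4.42
eef_pos: [560.4, 279.9, 298.8]
tcp_rot: [1.505, 1.564, 0.294]
ft_force: [-0.7, 0.1, 4.0]
opening: 0.005
```

Emit:
{"op": "jog_arm", "data": {"deltas": [1.5,0,0,0,0,0,0]}}

```text
t: 4.55
eef_pos: [560.4, 279.9, 297.2]
tcp_rot: [1.504, 1.564, 0.293]
ft_force: [-0.5, 1.0, 2.9]
opening: 0.001
```

Emit:
{"op": "jog_arm", "data": {"deltas": [1.5,0,0,0,0,0,0]}}

```text
t: 4.68
eef_pos: [560.4, 279.9, 295.5]
tcp_rot: [1.502, 1.564, 0.29]
ft_force: [-1.2, -0.4, 3.7]
opening: 0.007
```

Emit:
{"op": "jog_arm", "data": {"deltas": [1.5,0,0,0,0,0,0]}}

```text
t: 4.8
eef_pos: [560.5, 279.9, 294.0]
tcp_rot: [1.502, 1.564, 0.291]
ft_force: [-0.1, -0.4, 4.0]
opening: 0.004
```

Emit:
{"op": "jog_arm", "data": {"deltas": [1,0,0,0,0,0,0]}}

```text
t: 4.92
eef_pos: [560.5, 279.9, 292.8]
tcp_rot: [1.502, 1.564, 0.29]
ft_force: [-1.4, -0.0, 3.3]
opening: 0.005
```

Emit:
{"op": "jog_arm", "data": {"deltas": [1,0,0,0,0,0,0]}}

```text
t: 5.05
eef_pos: [560.5, 279.9, 291.7]
tcp_rot: [1.503, 1.564, 0.291]
ft_force: [-0.1, 0.2, 2.8]
opening: 0.002
```

Emit:
{"op": "jog_arm", "data": {"deltas": [1,0,0,0,0,0,0]}}

```text
t: 5.18
eef_pos: [560.5, 279.9, 290.8]
tcp_rot: [1.502, 1.564, 0.291]
ft_force: [-0.5, -0.4, 6.0]
opening: 0.005
```

Emit:
{"op": "jog_arm", "data": {"deltas": [0.6,0,0,0,0,0,0]}}

```text
t: 5.3
eef_pos: [560.6, 280.0, 290.5]
tcp_rot: [1.507, 1.563, 0.295]
ft_force: [-1.6, -0.7, 7.2]
opening: 0.0
```

Emit:
{"op": "jog_arm", "data": {"deltas": [0.7,0,0,0,0,0,0]}}

```text
t: 5.42
eef_pos: [560.7, 280.0, 290.3]
tcp_rot: [1.514, 1.562, 0.303]
ft_force: [-0.7, -0.8, 8.4]
opening: 0.007
```

Emit:
{"op": "jog_arm", "data": {"deltas": [0.7,0,0,0,0,0,0]}}

```text
t: 5.55
eef_pos: [560.8, 280.0, 290.2]
tcp_rot: [1.519, 1.561, 0.307]
ft_force: [-1.7, 0.0, 9.2]
opening: 0.002
```

Emit:
{"op": "jog_arm", "data": {"deltas": [0.7,0,0,0,0,0,0]}}

```text
t: 5.68
eef_pos: [560.9, 280.1, 290.2]
tcp_rot: [1.525, 1.56, 0.313]
ft_force: [-2.2, -0.8, 9.9]
opening: 0.006
```

Emit:
{"op": "jog_arm", "data": {"deltas": [1.2,-0.5,0,0,0,0.01,0]}}

```text
t: 5.8
eef_pos: [560.6, 280.0, 289.8]
tcp_rot: [1.548, 1.548, 0.337]
ft_force: [-1.7, -0.2, 11.5]
opening: 0.001
```

Emit:
{"op": "jog_arm", "data": {"deltas": [1.4,-0.3,0,0,0,0.005,0]}}

```text
t: 5.92
eef_pos: [560.5, 280.0, 289.5]
tcp_rot: [1.554, 1.541, 0.343]
ft_force: [-1.9, -0.0, 14.0]
opening: 0.002
```

Emit:
{"op": "jog_arm", "data": {"deltas": [-3,0,0,0,0,0,0,-20,0,0,0,0,0,0,-10,0,0,0,0,0,0]}}

```text
t: 6.3
eef_pos: [559.5, 279.5, 322.1]
tcp_rot: [1.552, 1.543, 0.341]
ft_force: [0.5, 1.0, 0.1]
opening: 0.005
```

```bash
python3 -c "
from h import *
go([585.5,210,318])"
```

```text
p [559.51  279.543 322.098] dworld [ 25.99  -69.543  -4.098] tool [ 4.131 -0.253 74.239] jaw 0.359515572780034 turn about tool x: 0.011515572780034011 tilt fix tool [-0.     0.001 -0.028] J6 -0.0012829363816316336 F [0.454 0.997 0.108] t 6.3
[[ 0.026  0.936  0.352]
 [ 0.009  0.352 -0.936]
 [-1.     0.028  0.001]]
```

Emit:
{"op": "jog_arm", "data": {"deltas": [-2,0,37,0.01,0,-0.028,0,0,0,37,0,0,0,0,0,0,0,0,0,0,0]}}

```text
t: 6.68
eef_pos: [585.5, 208.9, 324.1]
tcp_rot: [-1.231, 1.57, -2.452]
ft_force: [-0.4, -0.1, 0.2]
opening: 0.002
```

```bash
python3 -c "
from h import *
go([585.5,210,318])"
```

```text
p [585.523 208.884 324.107] dworld [-0.023  1.116 -6.107] tool [ 6.106  0.367 -1.058] jaw 0.350638163377631 turn about tool x: 0.0026381633776311197 tilt fix tool [0.    0.    0.001] J6 -0.11382475507131208 F [-0.361 -0.103  0.193] t 6.675
[[-0.001  0.939  0.343]
 [-0.001  0.343 -0.939]
 [-1.    -0.001  0.   ]]
```

Emit:
{"op": "jog_arm", "data": {"deltas": [6,0.3,-1,0,0,0,0,3,0,0,0,0,0,0,2,0,0,0,0,0,0]}}

```text
t: 7.05
eef_pos: [584.7, 211.6, 311.7]
tcp_rot: [-1.638, 1.569, -2.857]
ft_force: [-0.2, -0.2, -0.1]
opening: 0.007
```

Emit:
{"op": "jog_arm", "data": {"deltas": [2,0,0,0,0,0,0]}}

```text
t: 7.18
eef_pos: [584.5, 212.1, 309.4]
tcp_rot: [-1.655, 1.569, -2.874]
ft_force: [-0.6, -0.2, 0.9]
opening: 0.002
```

Emit:
{"op": "jog_arm", "data": {"deltas": [2,0,0,0,0,0,0]}}

```text
t: 7.3
eef_pos: [584.4, 212.4, 307.3]
tcp_rot: [-1.665, 1.569, -2.883]
ft_force: [-0.1, -0.7, -0.1]
opening: 0.004
```

Emit:
{"op": "jog_arm", "data": {"deltas": [2,0,0,0,0,0,0]}}

```text
t: 7.42
eef_pos: [584.4, 212.5, 305.4]
tcp_rot: [-1.648, 1.569, -2.866]
ft_force: [-0.2, -0.0, 3.2]
opening: 0.004
```

Emit:
{"op": "jog_arm", "data": {"deltas": [2,0,0,0,0,0,0]}}

```text
t: 7.55
eef_pos: [584.5, 212.5, 303.6]
tcp_rot: [-1.606, 1.57, -2.824]
ft_force: [-1.4, -0.8, 3.4]
opening: 0.008
```

Emit:
{"op": "jog_arm", "data": {"deltas": [1.5,0,0,0,0,0,0]}}

```text
t: 7.68
eef_pos: [584.5, 212.5, 302.1]
tcp_rot: [-1.598, 1.57, -2.816]
ft_force: [-1.5, -0.6, 2.2]
opening: 0.004
```

Emit:
{"op": "jog_arm", "data": {"deltas": [1.5,0,0,0,0,0,0]}}

```text
t: 7.8
eef_pos: [584.5, 212.5, 300.6]
tcp_rot: [-1.628, 1.57, -2.846]
ft_force: [0.4, -0.2, 2.8]
opening: 0.006
```

Emit:
{"op": "jog_arm", "data": {"deltas": [1.5,0,0,0,0,0,0]}}

```text
t: 7.92
eef_pos: [584.5, 212.5, 299.1]
tcp_rot: [-1.63, 1.57, -2.848]
ft_force: [-1.4, -0.7, 3.3]
opening: 0.003
```

Emit:
{"op": "jog_arm", "data": {"deltas": [1.5,0,0,0,0,0,0]}}

```text
t: 8.05
eef_pos: [584.5, 212.5, 297.5]
tcp_rot: [-1.652, 1.57, -2.87]
ft_force: [-0.3, -0.5, 3.4]
opening: 0.003
```

Emit:
{"op": "jog_arm", "data": {"deltas": [1.5,0,0,0,0,0,0]}}

```text
t: 8.18
eef_pos: [584.5, 212.5, 295.9]
tcp_rot: [-1.67, 1.57, -2.888]
ft_force: [-1.2, -0.1, 4.1]
opening: 0.007
```

Emit:
{"op": "jog_arm", "data": {"deltas": [1.5,0,0,0,0,0,0]}}

```text
t: 8.3
eef_pos: [584.5, 212.5, 294.3]
tcp_rot: [-1.653, 1.57, -2.871]
ft_force: [-1.5, 0.9, 2.5]
opening: 0.002
```

Emit:
{"op": "jog_arm", "data": {"deltas": [1.2,0,0,0,0,0,0]}}

```text
t: 8.43
eef_pos: [584.5, 212.5, 292.9]
tcp_rot: [-1.667, 1.57, -2.884]
ft_force: [-1.1, 0.8, 2.2]
opening: 0.005
```

Emit:
{"op": "jog_arm", "data": {"deltas": [1,0,0,0,0,0,0]}}

```text
t: 8.55
eef_pos: [584.4, 212.5, 291.8]
tcp_rot: [-1.661, 1.57, -2.879]
ft_force: [-0.6, -0.8, 3.2]
opening: 0.006
```

B is sound as well, so I press it home.

Emit:
{"op": "jog_arm", "data": {"deltas": [1,0,0,0,0,0,0]}}

```text
t: 8.68
eef_pos: [584.5, 212.5, 290.9]
tcp_rot: [-1.684, 1.57, -2.902]
ft_force: [0.1, -0.4, 4.7]
opening: 0.005
```

Emit:
{"op": "jog_arm", "data": {"deltas": [1,0,0,0,0,0,0]}}

```text
t: 8.8
eef_pos: [584.5, 212.5, 290.2]
tcp_rot: [-1.72, 1.571, -2.937]
ft_force: [-2.0, 0.1, 7.9]
opening: -0.001
```

Emit:
{"op": "jog_arm", "data": {"deltas": [1,0,0,0,0,0,0]}}

```text
t: 8.93
eef_pos: [584.6, 212.5, 289.8]
tcp_rot: [1.502, 1.57, 0.284]
ft_force: [-1.5, -0.8, 9.8]
opening: 0.007
```

Emit:
{"op": "jog_arm", "data": {"deltas": [1.1,0,0,0,0,0,0]}}

```text
t: 9.05
eef_pos: [584.8, 212.6, 289.5]
tcp_rot: [1.479, 1.569, 0.261]
ft_force: [-2.9, -0.6, 11.2]
opening: 0.002
```

Emit:
{"op": "jog_arm", "data": {"deltas": [1.2,0,0,0,0,0,0]}}

```text
t: 9.18
eef_pos: [584.9, 212.6, 289.3]
tcp_rot: [1.477, 1.567, 0.259]
ft_force: [-2.0, -0.9, 13.0]
opening: 0.005
```

Emit:
{"op": "jog_arm", "data": {"deltas": [-3,0,0,0,0,0,0,-20,0,0,0,0,0,0,-12,0,0,0,0,0,0]}}

```text
t: 9.55
eef_pos: [584.7, 212.6, 323.9]
tcp_rot: [1.468, 1.569, 0.25]
ft_force: [0.1, -0.5, 0.8]
opening: 0.006
```

```bash
python3 -c "
from h import *
go([610.5,140.5,320])"
```

```text
p [584.677 212.556 323.938] dworld [ 25.823 -72.056  -3.938] tool [ 3.949 -0.682 76.539] jaw 0.35295635245107115 turn about tool x: 0.004956352451071178 tilt fix tool [-0.     0.    -0.001] J6 -0.11040591643610909 F [ 0.1   -0.489  0.762] t 9.55
[[ 0.001  0.938  0.346]
 [ 0.     0.346 -0.938]
 [-1.     0.001  0.   ]]
```

Emit:
{"op": "jog_arm", "data": {"deltas": [0,-0.5,38,0,0,0,0,0,0,38,0,0,0,0,0,0,0,0,0,0,0]}}

```text
t: 9.93
eef_pos: [611.0, 139.8, 324.6]
tcp_rot: [1.439, 1.568, 0.222]
ft_force: [-0.1, -0.0, -0.0]
opening: 0.006
```

Emit:
{"op": "jog_arm", "data": {"deltas": [3,0,0,0,0,0,0,3,0,0,0,0,0,0]}}

```text
t: 10.18
eef_pos: [610.6, 140.8, 318.1]
tcp_rot: [1.56, 1.569, 0.343]
ft_force: [0.3, 0.3, -1.1]
opening: 0.002
```

```bash
python3 -c "
from h import *
go([610.5,140.5,312])"
```

```text
p [610.571 140.78  318.078] dworld [-0.071 -0.28  -6.078] tool [ 6.078 -0.178  0.238] jaw 0.3546784722730797 turn about tool x: 0.006678472273079716 tilt fix tool [-0.     0.    -0.002] J6 -0.23389389072536942 F [ 0.33   0.272 -1.143] t 10.175
[[ 0.002  0.938  0.347]
 [ 0.001  0.347 -0.938]
 [-1.     0.002  0.   ]]
```

Emit:
{"op": "jog_arm", "data": {"deltas": [3,0,0,0,0,0,0,2,0,0,0,0,0,0]}}

```text
t: 10.42
eef_pos: [610.1, 142.0, 312.4]
tcp_rot: [1.699, 1.569, 0.484]
ft_force: [-0.4, -0.0, 0.2]
opening: 0.006
```

Emit:
{"op": "jog_arm", "data": {"deltas": [2,0,0,0,0,0,0]}}

```text
t: 10.55
eef_pos: [610.1, 142.4, 310.2]
tcp_rot: [1.723, 1.569, 0.509]
ft_force: [-0.5, -0.2, -0.0]
opening: 0.007
```

Emit:
{"op": "jog_arm", "data": {"deltas": [2,0,0,0,0,0,0]}}

```text
t: 10.68
eef_pos: [610.1, 142.5, 308.2]
tcp_rot: [1.657, 1.569, 0.443]
ft_force: [-0.1, -0.0, 3.0]
opening: 0.004
```

Emit:
{"op": "jog_arm", "data": {"deltas": [2,0,0,0,0,0,0]}}

```text
t: 10.8
eef_pos: [610.1, 142.5, 306.4]
tcp_rot: [1.6, 1.568, 0.386]
ft_force: [-0.6, -0.0, 2.4]
opening: 0.005
```

Emit:
{"op": "jog_arm", "data": {"deltas": [1.5,0,0,0,0,0,0]}}

```text
t: 10.92
eef_pos: [610.1, 142.5, 304.9]
tcp_rot: [1.567, 1.568, 0.353]
ft_force: [-0.1, 1.4, 2.1]
opening: 0.003
```

Emit:
{"op": "jog_arm", "data": {"deltas": [1.5,0,0,0,0,0,0]}}

```text
t: 11.05
eef_pos: [610.2, 142.4, 303.4]
tcp_rot: [1.561, 1.568, 0.347]
ft_force: [-0.2, 0.6, 2.2]
opening: 0.005
```

Emit:
{"op": "jog_arm", "data": {"deltas": [1.5,0,0,0,0,0,0]}}

```text
t: 11.18
eef_pos: [610.2, 142.4, 301.9]
tcp_rot: [1.569, 1.568, 0.355]
ft_force: [-1.4, 0.5, 3.7]
opening: 0.006
```

Emit:
{"op": "jog_arm", "data": {"deltas": [1.5,0,0,0,0,0,0]}}

```text
t: 11.3
eef_pos: [610.2, 142.4, 300.5]
tcp_rot: [1.549, 1.568, 0.335]
ft_force: [-0.9, 0.4, 6.6]
opening: 0.009
```

Emit:
{"op": "jog_arm", "data": {"deltas": [1.5,0,0,0,0,0,0]}}

```text
t: 11.42
eef_pos: [610.3, 142.5, 299.4]
tcp_rot: [1.518, 1.567, 0.304]
ft_force: [-1.9, -0.3, 9.0]
opening: 0.008
```

Emit:
{"op": "jog_arm", "data": {"deltas": [1.5,0,0,0,0,0,0]}}

```text
t: 11.55
eef_pos: [610.4, 142.5, 298.7]
tcp_rot: [1.479, 1.565, 0.264]
ft_force: [-1.9, -0.5, 10.3]
opening: 0.007
```

Emit:
{"op": "jog_arm", "data": {"deltas": [1.5,0,0,0,0,0,0]}}

```text
t: 11.68
eef_pos: [610.6, 142.6, 298.1]
tcp_rot: [1.452, 1.564, 0.238]
ft_force: [-2.1, -0.1, 12.4]
opening: 0.006
```

C's resistance climbs steadily from about 10 mm of stroke (3.7, 6.6, 9.0, 10.3, 12.4 N), so C is the blocked one. I back off, open the gripper and take a picture.

Emit:
{"op": "jog_arm", "data": {"deltas": [-4,0,0,0,0,0,0,-20,0,0,0,0,0,0,-14,0,0,0,0,0,0.7,0,0,0,0,0,0,0.7,0,0,0,0,0,0,0.7]}}

```text
t: 12.3
eef_pos: [610.2, 142.4, 335.9]
tcp_rot: [1.485, 1.566, 0.271]
ft_force: [-0.6, -0.3, -0.1]
opening: 0.263
```

```bash
python3 - <<'E'
from h import *
from cell import eyes
r=eyes.read_camera("side"); im=r["image"][95:185,195:285,::-1]
im=np.clip(255*(im/255.)**.5,0,255).astype("uint8")
cv2.imwrite("pics/side3.png",cv2.resize(im,None,fx=6.6,fy=6.6,interpolation=cv2.INTER_CUBIC))
go([611,140,244])
E
```

```text
p [610.223 142.445 335.92 ] dworld [  0.777  -2.445 -91.92 ] tool [91.919 -0.605  2.526] jaw 0.3565600302604982 turn about tool x: 0.00856003026049823 tilt fix tool [ 0.     0.    -0.005] J6 -0.2332954674399968 F [ 0.448 -0.718  1.03 ] t 12.35
[[ 0.005  0.937  0.349]
 [ 0.001  0.349 -0.937]
 [-1.     0.005  0.   ]]
```

View pics/side3.png

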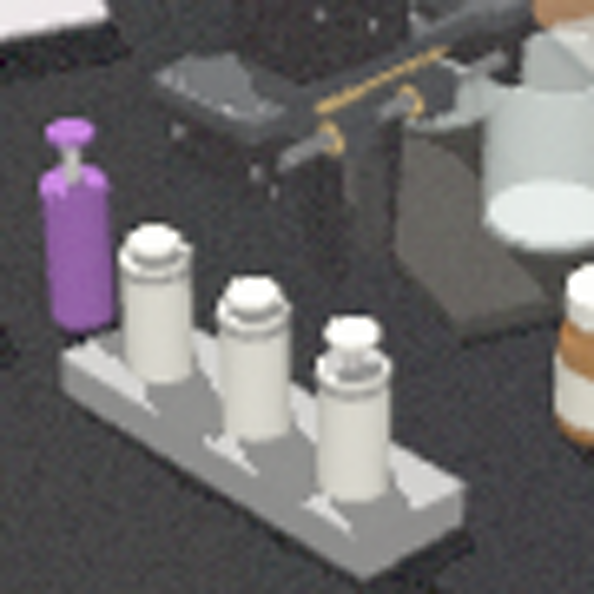

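Side crop: A (155,238) and B (252,293) pads sit close on their rims, while C's pad (353,330) has sprung back out. I finish opening the gripper and go down over C.

Emit:
{"op": "jog_arm", "data": {"deltas": [0,-0.5,2.5,0.008,0,-0.004,0.7,0,0,0,0,0,0,0.7,0,0,0,0,0,0,0.7,0,0,0,0,0,0,0.7]}}

```text
t: 12.85
eef_pos: [610.6, 139.7, 334.6]
tcp_rot: [-1.615, 1.57, -2.838]
ft_force: [0.9, 0.4, 0.5]
opening: 0.686
```

```bash
python3 -c "
from h import *
go([611,140,244])"
```

```text
p [610.648 139.657 334.632] dworld [  0.352   0.343 -90.632] tool [90.632  0.531 -0.199] jaw 0.3478436060505982 turn about tool x: -0.00015639394940181184 tilt fix tool [-0.    -0.     0.001] J6 -0.22826250519601193 F [0.864 0.369 0.452] t 12.85
[[-0.001  0.94   0.341]
 [-0.     0.341 -0.94 ]
 [-1.    -0.001 -0.   ]]
```

Emit:
{"op": "jog_arm", "data": {"deltas": [25,0.5,0,0,0,0,0.7,30,0,0,0,0,0,0.7,25,0,0,0,0,0,0.7,8,0,0,0,0,0,0.7,0,0,0,0,0,0,0.7]}}

```text
t: 13.48
eef_pos: [611.5, 140.0, 245.5]
tcp_rot: [1.231, 1.569, 0.008]
ft_force: [0.1, -0.1, 0.9]
opening: 0.7
```

```bash
python3 -c "
from h import *
go([611,140,244])"
```

```text
p [611.482 139.973 245.475] dworld [-0.482  0.027 -1.475] tool [ 1.475 -0.446 -0.191] jaw 0.34808081373311184 turn about tool x: 8.081373311186191e-05 tilt fix tool [ 0.     0.001 -0.002] J6 -0.22808122376392362 F [ 0.053 -0.147  0.921] t 13.475
[[ 0.002  0.94   0.341]
 [ 0.     0.341 -0.94 ]
 [-1.     0.002  0.001]]
```

Emit:
{"op": "jog_arm", "data": {"deltas": [1,0,0,0,0,0,0.3,0,0,0,0,0,0,0.3,0,0,0,0,0,0,0.3,0,0,0,0,0,0,0.3,0,0,0,0,0,0,0.3,0,0,0,0,0,0,0.3]}}

```text
t: 14.22
eef_pos: [611.6, 140.0, 247.0]
tcp_rot: [1.282, 1.566, 0.059]
ft_force: [0.4, 0.1, -0.7]
opening: 0.363
```

Emit:
{"op": "jog_arm", "data": {"deltas": [0,0,0,0,0,0,0.3,0,0,0,0,0,0,0.3]}}

```text
t: 14.48
eef_pos: [611.6, 140.0, 247.0]
tcp_rot: [1.276, 1.567, 0.054]
ft_force: [-0.4, -0.5, -0.8]
opening: 0.364
```

```bash
python3 -c "
from h import *
go([611,140,320])"
```

```text
p [611.614 139.999 247.045] dworld [-0.614  0.001 72.955] tool [-72.957  -0.277  -0.12 ] jaw 0.34824138737678617 turn about tool x: 0.00024138737678613964 tilt fix tool [ 0.     0.001 -0.004] J6 -0.22810783410489435 F [-0.425 -0.517 -0.818] t 14.475
[[ 0.004  0.94   0.341]
 [ 0.     0.341 -0.94 ]
 [-1.     0.004  0.001]]
```

Emit:
{"op": "jog_arm", "data": {"deltas": [-5,0,0,0,0,0,0,-12,0,0,0,0,0,0,-25,0,0,0,0,0,0,-30,0,0,0,0,0,0,0,0,0,0,0,0,0]}}

```text
t: 15.1
eef_pos: [611.4, 140.0, 323.2]
tcp_rot: [1.314, 1.565, 0.092]
ft_force: [-0.3, 0.1, -1.7]
opening: 0.364
```

```bash
python3 - <<'E'
from h import *
from cell import eyes
r=eyes.read_camera("side"); im=r["image"][75:185,195:305,::-1]
im=np.clip(255*(im/255.)**.5,0,255).astype("uint8")
cv2.imwrite("pics/side4.png",cv2.resize(im,None,fx=5.4,fy=5.4,interpolation=cv2.INTER_CUBIC))
go([543,-196,318])
E
```

```text
p [611.178 140.006 321.727] dworld [ -68.178 -336.006   -3.727] tool [   3.407 -178.732  292.584] jaw 0.3481562781574116 turn about tool x: 0.00015627815741159345 tilt fix tool [-0.     0.001 -0.003] J6 -0.22813932544666915 F [-0.328 -0.46  -1.865] t 15.15
[[ 0.003  0.94   0.341]
 [ 0.     0.341 -0.94 ]
 [-1.     0.003  0.001]]
```

View pics/side4.png

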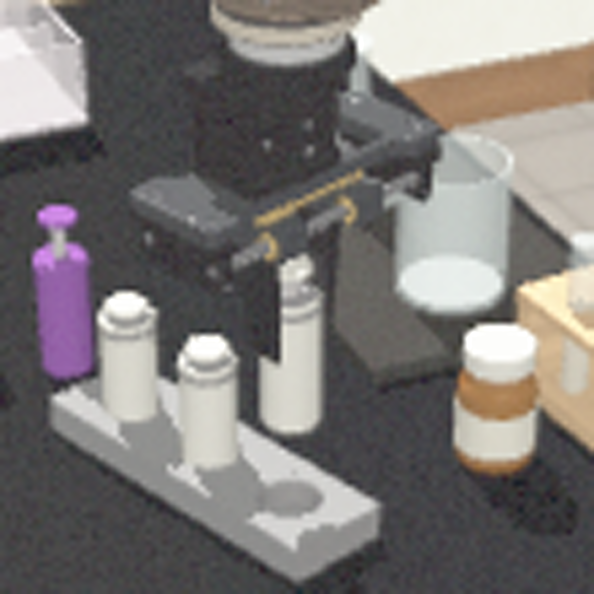

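C is lifted clear and hangs upright at (292,350), with its pocket empty at (292,497). A and B are undisturbed. I carry it to the tray.

Emit:
{"op": "jog_arm", "data": {"deltas": [0,-9,14,0,0,0,0,0,-18,29,0,0,0,0,0,-18,29,0,0,0,0,0,-18,29,0,0,0,0,0,-18,29,0,0,0,0,0,-18,29,0,0,0,0,0,-18,29,0,0,0,0,0,-18,29,0,0,0,0,0,-18,29,0,0,0,0,0,-10,18,0,0,0,0]}}

```text
t: 16.4
eef_pos: [540.3, -179.5, 310.9]
tcp_rot: [-2.099, 1.557, 2.961]
ft_force: [0.4, 1.2, -2.1]
opening: 0.362
```

Emit:
{"op": "jog_arm", "data": {"deltas": [0,0,0,0,0,0,0]}}

```text
t: 16.52
eef_pos: [539.4, -181.3, 309.9]
tcp_rot: [-2.119, 1.555, 2.939]
ft_force: [0.5, 0.3, -0.7]
opening: 0.361
```

```bash
python3 -c "
from h import *
go([543,-196,270])"
```

```text
p [ 539.391 -181.274  309.867] dworld [  3.609 -14.726 -39.867] tool [39.759 -1.054 15.407] jaw 0.34563852249932897 turn about tool x: -0.002361477500671061 tilt fix tool [ 0.    -0.008  0.014] J6 -0.7819208352733449 F [ 0.452  0.332 -0.697] t 16.525
[[-0.016  0.941  0.339]
 [ 0.003  0.339 -0.941]
 [-1.    -0.014 -0.008]]
```

Emit:
{"op": "jog_arm", "data": {"deltas": [0,-1,15,0,-0.008,0.014,0,20,0,0,0,0,0,0,0,0,0,0,0,0,0]}}

```text
t: 16.9
eef_pos: [543.8, -196.7, 288.4]
tcp_rot: [1.638, 1.569, 0.413]
ft_force: [-0.3, -1.0, -1.5]
opening: 0.365
```

```bash
python3 - <<'E'
from h import *
from cell import eyes
for n,(x0,y0) in (("side",(220,165)),("top",(250,130))):
    r=eyes.read_camera(n); im=r["image"][y0:y0+110,x0:x0+110,::-1]
    im=np.clip(255*(im/255.)**.6,0,255).astype("uint8")
    cv2.imwrite(f"pics/{n}5.png",cv2.resize(im,None,fx=5,fy=5,interpolation=cv2.INTER_CUBIC))
go([543,-196,247])
E
```

```text
p [ 544.117 -196.726  289.902] dworld [ -1.117   0.726 -42.902] tool [42.897 -0.937 -1.136] jaw 0.34644784197189993 turn about tool x: -0.001552158028100159 tilt fix tool [-0.     0.002 -0.003] J6 -0.8087135913138548 F [-0.146 -0.934 -1.234] t 17.0
[[ 0.003  0.941  0.34 ]
 [-0.001  0.34  -0.941]
 [-1.     0.003  0.002]]
```

View pics/side5.png

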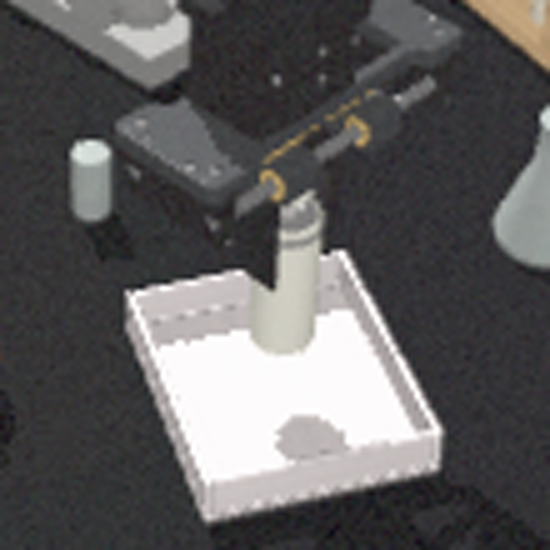

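C hangs upright over the middle of the small tray, with its foot at (283,340). The vial and flask are clear, so I lower it.

Emit:
{"op": "jog_arm", "data": {"deltas": [18,-0.5,-0.5,0,0,0,0,12,0,0,0,0,0,0,5,0,0,0,0,0,0,0,0,0,0,0,0,0]}}

```text
t: 17.5
eef_pos: [544.6, -196.3, 256.3]
tcp_rot: [0.907, 1.563, -0.316]
ft_force: [-0.2, -0.0, -2.3]
opening: 0.361
```

Emit:
{"op": "jog_arm", "data": {"deltas": [2,0,0,0,0,0,0]}}

```text
t: 17.62
eef_pos: [544.8, -196.3, 254.7]
tcp_rot: [0.896, 1.562, -0.326]
ft_force: [0.6, -0.9, -1.3]
opening: 0.362
```

Emit:
{"op": "jog_arm", "data": {"deltas": [2,0,0,0,0,0,0]}}

```text
t: 17.75
eef_pos: [544.8, -196.3, 253.0]
tcp_rot: [0.888, 1.562, -0.335]
ft_force: [-0.1, -0.4, -1.7]
opening: 0.363
```

Emit:
{"op": "jog_arm", "data": {"deltas": [2,0,0,0,0,-0.004,0]}}

```text
t: 17.88
eef_pos: [544.9, -196.3, 251.0]
tcp_rot: [0.483, 1.564, -0.739]
ft_force: [0.1, 0.2, -1.4]
opening: 0.361
```

Emit:
{"op": "jog_arm", "data": {"deltas": [2,0,0,0,0,0,0]}}

```text
t: 18.0
eef_pos: [544.9, -196.4, 249.0]
tcp_rot: [0.466, 1.564, -0.757]
ft_force: [-0.6, 0.1, -2.1]
opening: 0.361
```

Emit:
{"op": "jog_arm", "data": {"deltas": [1.5,0,0,0,0,0,0]}}

```text
t: 18.12
eef_pos: [544.9, -196.4, 247.3]
tcp_rot: [0.469, 1.564, -0.754]
ft_force: [0.4, 0.7, -0.2]
opening: 0.358
```

Emit:
{"op": "jog_arm", "data": {"deltas": [1.5,0,0,0,0,0,0]}}

```text
t: 18.25
eef_pos: [544.9, -196.4, 245.7]
tcp_rot: [0.47, 1.564, -0.752]
ft_force: [-0.4, -0.1, -2.4]
opening: 0.362
```

Emit:
{"op": "jog_arm", "data": {"deltas": [1,0,0,0,0,0,0]}}

```text
t: 18.38
eef_pos: [544.9, -196.5, 245.0]
tcp_rot: [0.457, 1.564, -0.766]
ft_force: [-3.8, -1.0, 11.9]
opening: 0.362
```

Touchdown at the expected height. I release and retreat.

Emit:
{"op": "jog_arm", "data": {"deltas": [0,0,0,0,0,0,0.5,0,0,0,0,0,0,0.6,0,0,0,0,0,0,0.7,0,0,0,0,0,0,0.7,0,0,0,0,0,0,0.7,0,0,0,0,0,0,0.7]}}

```text
t: 19.12
eef_pos: [545.1, -196.5, 245.2]
tcp_rot: [0.5, 1.563, -0.722]
ft_force: [-0.8, 0.2, -0.0]
opening: 0.705
```

Emit:
{"op": "jog_arm", "data": {"deltas": [-15,0,0,0,0,0,0.7,-25,0,0,0,0,0,0.7,-45,0,0,0,0,0,0.7,-55,0,0,0,0,0,0.7,-55,0,0,0,0,0,0.7,0,0,0,0,0,0,0.7]}}

```text
t: 19.88
eef_pos: [543.1, -195.1, 451.5]
tcp_rot: [0.568, 1.56, -0.655]
ft_force: [-0.3, -0.4, -0.7]
opening: 0.699
```

```bash
python3 - <<'E'
from h import *
from cell import eyes
go([543,-196,440])
r=eyes.read_camera("side");C["side"]=r;pickle.dump(r,open("side6.pkl","wb"))
cv2.imwrite("pics/side6.png",cv2.resize(r["image"][:,:,::-1],(800,600),interpolation=cv2.INTER_CUBIC))
im=r["image"][90:180,190:280,::-1]
cv2.imwrite("pics/side6r.png",cv2.resize(im,None,fx=6.6,fy=6.6,interpolation=cv2.INTER_CUBIC))
im=r["image"][190:280,235:325,::-1]
cv2.imwrite("pics/side6t.png",cv2.resize(im,None,fx=6.6,fy=6.6,interpolation=cv2.INTER_CUBIC))
E
```

```text
p [ 543.126 -195.083  451.531] dworld [ -0.126  -0.917 -11.531] tool [11.535 -0.496  0.717] jaw 0.3480617292764307 turn about tool x: 6.17292764306665e-05 tilt fix tool [ 0.     0.009 -0.006] J6 -0.8060822948585463 F [-0.279 -0.426 -0.681] t 19.875
[[ 0.008  0.94   0.341]
 [-0.006  0.341 -0.94 ]
 [-1.     0.006  0.009]]
```

View pics/side6.png

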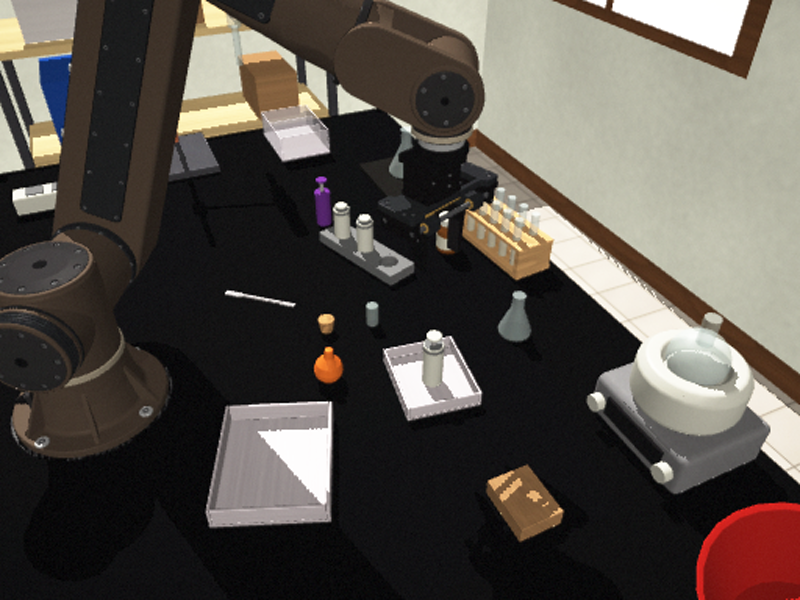

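View pics/side6r.png

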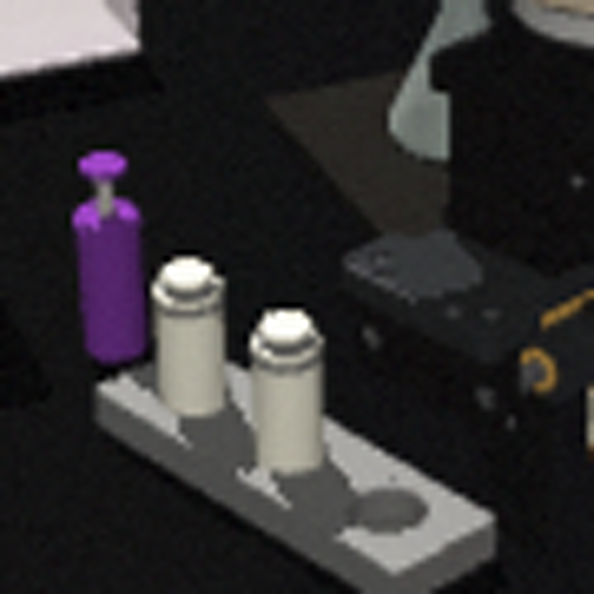

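View pics/side6t.png

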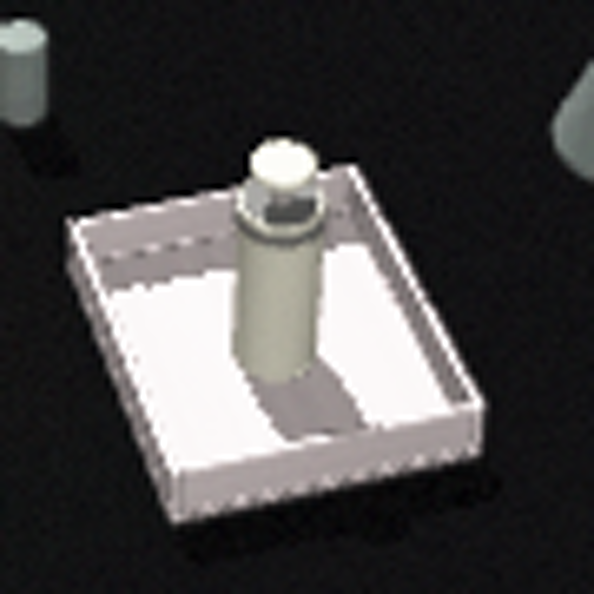

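```bash
python3 - <<'E'
from h import *
r=pickle.load(open("side6.pkl","rb"))
x0,y0,k=208,124,16
im=r["image"][y0:y0+35,x0:x0+36,::-1]
im=cv2.resize(im,None,fx=k,fy=k,interpolation=cv2.INTER_CUBIC)
cv2.imwrite("pics/z.png",im)
t=np.linspace(0,2*np.pi,60)
im2=im.copy()
for cx,cy in((560,280),(585.5,211)):
  for zz,rr,col in((98,13,(0,255,0)),(102,13,(0,0,255)),(91,18,(255,0,0))):
    p=proj("side",np.c_[cx+rr*np.cos(t),cy+rr*np.sin(t),0*t+zz])
    q=((p-[x0,y0]+.5)*k-.5)
    cv2.polylines(im2,[np.round(q).astype(int)],True,col,1)
    print(cx,zz,q.mean(0),q.min(0),q.max(0))
cv2.imwrite("pics/z2.png",im2)
E
```

```text
560 98 [164.09014664 116.15313868] [102.35608572  85.75404859] [223.8533874  147.18591849]
560 102 [163.18134469  99.83174014] [101.34187237  69.49623   ] [223.04688899 130.80001465]
560 91 [166.02259409 144.60080655] [ 80.79638327 102.41461541] [248.51036567 187.78430458]
585.5 98 [395.75197618 243.92559699] [332.27198879 211.70169276] [457.25952692 276.82807512]
585.5 102 [395.22219495 227.3431965 ] [331.63073331 195.18346354] [456.83753437 260.18059947]
585.5 91 [397.03518195 272.82811172] [309.40273746 228.11908233] [481.94657946 318.60728719]
```

View pics/z.png

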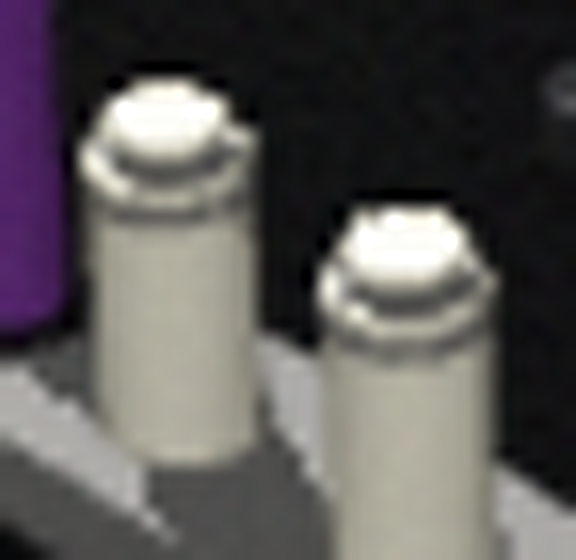

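View pics/z2.png

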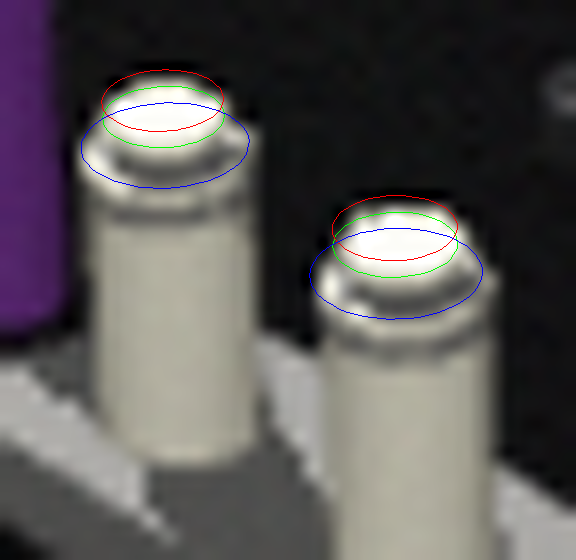

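C stands upright in the tray. A and B pads look about 2 mm above home, close to the 4 mm limit, so I check both by touch.

Emit:
{"op": "jog_arm", "data": {"deltas": [0,18,-37,0,0,0,0,0,18,-37,0,0,0,0,0,18,-37,0,0,0,0,0,18,-37,0,0,0,0,0,18,-37,0,0,0,0,0,18,-37,0,0,0,0,0,18,-37,0,0,0,0,0,18,-37,0,0,0,0,0,18,-37,0,0,0,0,0,16,-35,0,0,0,0]}}

```text
t: 21.18
eef_pos: [584.5, 222.0, 437.2]
tcp_rot: [-1.593, 1.556, -2.82]
ft_force: [-0.5, -0.3, 0.0]
opening: 0.004
```

Emit:
{"op": "jog_arm", "data": {"deltas": [0,0,0,0,0,0,0]}}

```text
t: 21.3
eef_pos: [584.1, 224.1, 435.7]
tcp_rot: [-1.61, 1.554, -2.835]
ft_force: [0.1, -1.1, 0.2]
opening: 0.008
```

```bash
python3 -c "
from h import *
go([585.5,211,320])"
```

```text
p [584.121 224.069 435.723] dworld [   1.379  -13.069 -115.723] tool [115.751  -1.151  12.841] jaw 0.34584038776122106 turn about tool x: -0.0021596122387790295 tilt fix tool [-0.    -0.001  0.017] J6 -0.08464298469110759 F [ 0.144 -1.086  0.242] t 21.3
[[-0.016  0.941  0.339]
 [-0.005  0.339 -0.941]
 [-1.    -0.017 -0.001]]
```

Emit:
{"op": "jog_arm", "data": {"deltas": [20,0,13,0,0,0.017,0,50,0,0,0,0,0,0,40,0,0,0,0,0,0,0,0,0,0,0,0,0]}}

```text
t: 21.8
eef_pos: [587.3, 208.5, 320.9]
tcp_rot: [-1.667, 1.567, -2.892]
ft_force: [0.8, 0.2, 0.6]
opening: 0.004
```

```bash
python3 -c "
from h import *
go([585.5,211,297])"
```

```text
p [587.3   208.516 320.891] dworld [ -1.8     2.484 -23.891] tool [23.896 -0.752 -2.937] jaw 0.34535645332564124 turn about tool x: -0.002643546674358621 tilt fix tool [ 0.    -0.     0.004] J6 -0.11008143343280477 F [0.792 0.219 0.619] t 21.8
[[-0.004  0.941  0.339]
 [-0.001  0.339 -0.941]
 [-1.    -0.004 -0.   ]]
```

Emit:
{"op": "jog_arm", "data": {"deltas": [10,-1,-2,0,0,0.004,0,10,0,0,0,0,0,0,2,0,0,0,0,0,0,0,0,0,0,0,0,0]}}

```text
t: 22.3
eef_pos: [586.1, 209.5, 301.2]
tcp_rot: [1.528, 1.566, 0.302]
ft_force: [-0.1, 0.2, 0.4]
opening: 0.008
```

Emit:
{"op": "jog_arm", "data": {"deltas": [1,0,0,0,0,0,0]}}

```text
t: 22.42
eef_pos: [586.2, 209.5, 300.7]
tcp_rot: [1.516, 1.566, 0.29]
ft_force: [-0.4, -0.4, 0.2]
opening: 0.004
```

Emit:
{"op": "jog_arm", "data": {"deltas": [1,0,0,0,0,0,0]}}

```text
t: 22.55
eef_pos: [586.2, 209.6, 299.9]
tcp_rot: [1.517, 1.565, 0.291]
ft_force: [0.6, 0.8, -0.0]
opening: 0.009
```

Emit:
{"op": "jog_arm", "data": {"deltas": [1,0,0,0,0,0,0]}}

```text
t: 22.68
eef_pos: [586.2, 209.6, 299.0]
tcp_rot: [1.515, 1.565, 0.289]
ft_force: [-0.1, 0.2, 0.5]
opening: 0.007
```

Emit:
{"op": "jog_arm", "data": {"deltas": [1,0,0,0,0,0,0]}}

```text
t: 22.8
eef_pos: [586.2, 209.6, 298.0]
tcp_rot: [1.513, 1.565, 0.287]
ft_force: [-1.1, -0.0, -0.9]
opening: 0.004
```

Emit:
{"op": "jog_arm", "data": {"deltas": [1.5,0,0,0,0,0,0,1.5,0,0,0,0,0,0]}}

```text
t: 23.05
eef_pos: [586.2, 209.7, 294.8]
tcp_rot: [1.514, 1.565, 0.289]
ft_force: [0.7, 0.5, 0.2]
opening: 0.003
```

Emit:
{"op": "jog_arm", "data": {"deltas": [1,0,0,0,0,0,0]}}

```text
t: 23.18
eef_pos: [586.2, 209.6, 293.6]
tcp_rot: [1.508, 1.565, 0.282]
ft_force: [-0.7, -0.3, 0.3]
opening: 0.003
```

Emit:
{"op": "jog_arm", "data": {"deltas": [1,0,0,0,0,0,0]}}

```text
t: 23.3
eef_pos: [586.2, 209.7, 292.5]
tcp_rot: [1.512, 1.565, 0.286]
ft_force: [0.1, 0.8, -0.2]
opening: -0.001
```

Emit:
{"op": "jog_arm", "data": {"deltas": [1,0,0,0,0,0,0]}}

```text
t: 23.42
eef_pos: [586.3, 209.6, 291.5]
tcp_rot: [1.51, 1.565, 0.284]
ft_force: [1.0, -1.0, -0.5]
opening: 0.005
```

Emit:
{"op": "jog_arm", "data": {"deltas": [1,0,0,0,0,0,0]}}

```text
t: 23.55
eef_pos: [586.3, 209.7, 290.6]
tcp_rot: [1.513, 1.565, 0.287]
ft_force: [-0.2, -0.8, 6.5]
opening: 0.004
```

B's pad stands at TCP z ≈ 291, which is about 21 mm of stroke with 20 needed. It has held there since the first press. A was pressed the same way and looks equal or lower. I retreat and take a last look.

Emit:
{"op": "jog_arm", "data": {"deltas": [-4,0,0,0,0,0,0,-30,0,0,0,0,0,0,-50,0,0,0,0,0,0,-60,0,0,0,0,0,0,-40,0,0,0,0,0,0,0,0,0,0,0,0,0]}}

```text
t: 24.3
eef_pos: [585.0, 209.3, 481.0]
tcp_rot: [1.517, 1.565, 0.291]
ft_force: [-0.2, -0.6, -0.0]
opening: 0.006
```

```bash
python3 - <<'E'
from h import *
from cell import eyes
r=eyes.read_camera("side")
cv2.imwrite("pics/f.png",cv2.resize(r["image"][90:290,190:390,::-1],(600,600),interpolation=cv2.INTER_CUBIC))
x0,y0,k=208,124,16
im=cv2.resize(r["image"][y0:y0+35,x0:x0+36,::-1],None,fx=k,fy=k,interpolation=cv2.INTER_CUBIC)
cv2.imwrite("pics/fz.png",im)
E
```

```text
(no output)
```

View pics/f.png

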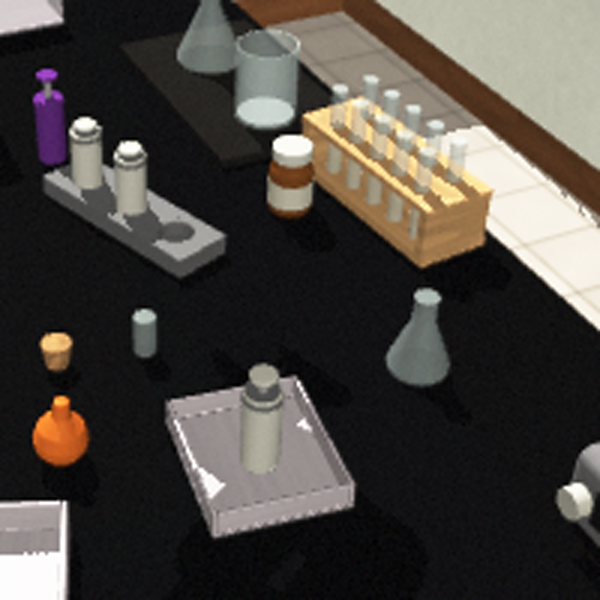

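View pics/fz.png

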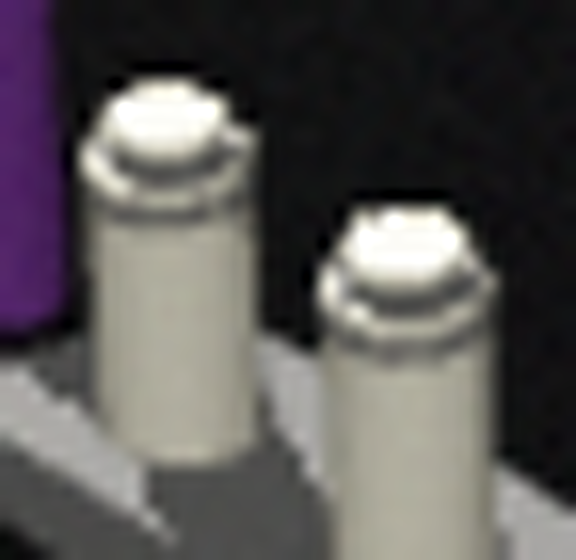

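A and B are in their pockets with both pads low, C stands upright in the tray at (262,430), and the bystanders in view are untouched. I hand in.

```bash
python3 -c "
from cell import env
print(env.job_done())"
```

```text
the job is handed in; nothing more can be done
None
```

I pressed all three plungers, found that C is the blocked cartridge, and stood C upright near the middle of the small tray. The job is handed in; no verdict was reported.

- **Finding the blocked one:** A and B held a steady 2–4 N until the end cushion, and I pressed both home to 13–14 N. C's force climbed from about 10 mm of stroke and reached 12.4 N, where I stopped. The highest force read on any plunger was 14.0 N.
- **Placing C:** it touched the tray floor at the expected height, with a brief 12 N reading. The last picture shows it standing upright inside the walls.
- **Plungers of A and B:** I touched B again at the end and found its pad about 21 mm down, only about 1 mm more than the 20 mm needed. I did not touch A again; in the pictures its pad sits about as low as B's.
- **Rest of the bench:** the bystanders in the final view look untouched. The spatula and filter box were outside that last crop, but an earlier full picture showed them in place. The arm is clear of everything, and the clock stood at about 24 s of the 72 s allowed.

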